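Heft two sample jars and show the full one to the scanner

ROBOT

A 6-joint arm with a two-finger parallel gripper is mounted at the origin on the work surface. World frame = base frame: x ahead of the robot, y to its left, z up, the work surface at z = 0. Lengths are in m, angles in degrees, forces in N, time in s.
With the tool pointing down it reaches from about 0.3 to 0.825 m from the base axis. Payload 5.4 kg.
Tool frame: the origin (TCP) lies at the very end of the fingers, on their centre line; the grasp point (between the pads) lies 19 mm behind it (manip.grip_point_offset is the distance from the TCP to the grasp point, in m); z points along the fingers, y is the direction in which the jaws open and shut (so a half turn about z gives the same grasp; the last joint's range is limited). The gripper opens to 92 mm and grips with 3 to 60 N. Pads are 20 mm wide; open, the fingers measure 128 mm over their backs; the gripper's body (75 mm by 189 mm) begins 69 mm behind the grasp point.
Start: joints at [54.139, 9.076, 91.501, -0, 79.423, -12.038], TCP at [0.232, 0.526, 0.215] pointing down, gripper open.
Joint ranges: [-166.64, 166.64], [-54.1, 131.32], [10.49, 154.53], [-73.88, 253.88], [9.74, 151.15], [-171.62, 171.62]. Speed limits (degrees/s): [147.25, 147.25, 180, 180, 180, 180].

INTERFACE

Orientations are given as [roll, pitch, yaw] about the fixed x, y, z axes, in that order (R = Rz(yaw) Ry(pitch) Rx(roll)).
In Python, from plant import manip, vision gives the robot as it stands.
- The arm moves only by the tool play_rows, never from a script. Its argument "series" is a list of rows, each an object of numbers: "dx", "dy", "dz": the shift along the tool's x, y, z in mm; "rx", "ry", "rz": the turn, a rotation vector about the tool's x, y, z in degrees; "claw": the gripper's target within -1 to 1 (shut at 1, half-way at 0, fully open at -1). A call has 1 to 5 rows; each row shifts and turns the commanded pose from where the row before left it, along the tool's axes as they then stand; what a row does not reach is not made up. A row lasts 1/8 s, in which the tool goes at most 62.5 mm and 10.7 degrees, less where a joint would pass 70% of its speed; a pose out of reach is approached as far as the arm can. A call is refused whole if a number of a shift passes 62.5 or a number of a turn 10.7, either way. A call with a gripper value outside its range is refused whole. The fingers move at their own pace and stop on an object; "force" is the grip in N (left out, the last holds). Time passes only in rows, so rows that do not move let the fingers close. It gives the time, the measured TCP pose, the force and the opening at its end, in the units of the state.
- manip.get_obs(): the state, without advancing time (a new reading comes with each control period).
- vision.grab_frame(name): name is "scene" or "top" or "wrist"; returns a dict with "color" (400x640x3 uint8, red, green, blue), "fx", "fy", "cx", "cy" (pixels), "dist" ([k1, k2, p1, p2, k3] as OpenCV has them; the pictures are not rectified), "R" (3x3) and "t" (3): a world point X has camera coordinates R X + t. Camera axes: x right, y down, z forward; pixel columns grow to the right and rows downward; lengths in m; the calibration is good to about 2 mm. A picture is of the moment at which its call begins. There is no depth.
- manip.finish_job(): hands the job in, once; it reports no verdict.
The state is a dict: "time_s": time; "joint_pos": joint angles; "joint_velocities": joint speeds; "joint_efforts": joint torques, N m; "eef_pos": TCP position; "eef_rot": TCP orientation; "force": force on the tool from outside, world axes, zero at the start; "moment": the same for the moment, N m; "finger_gap": opening from 0.0 (shut) to 1.0 (fully open).
Only numpy, scipy, OpenCV 4.12 (cv2) and the standard library are available. Lean on these libraries where they do the work, as an engineer would, in place of code of your own. Each camera call takes 0.05 s, during which the arm holds its last target.

TASK

Two look-alike sample jars stand in the steel tray: lift each clear of the tray in turn to feel which is heavier, and leave the lighter one standing upright in the tray. Hold the heavier, full jar upright in the air with its barcode label squarely facing the middle of the scanner's window, about 10 cm away, without touching the scanner, and finish while still holding it there, steady in the gripper. Don't drop or tip the jars or disturb the other things on the bench.

Things in the scene. Friction and masses are not known exactly. Their poses are not given: they have to be found in the camera images.
- jar_a: one of two identical-looking upright screw-top jars, white plastic, grey cap; one full of ore pellets, one nearly used up: only the weight tells (each 100 to 500 g, at least 120 g apart). Body 54 mm diameter, 74 mm high; cap 57 mm diameter, from 74 to 95 mm. Origin: centre of the underside, z up. Barcode label on its +x side, 40 mm high, reaching 55 degrees to either side; +y and -y sides bare
- jar_b: one of two identical-looking upright screw-top jars, white plastic, grey cap; one full of ore pellets, one nearly used up: only the weight tells (each 100 to 500 g, at least 120 g apart). Body 54 mm diameter, 74 mm high; cap 57 mm diameter, from 74 to 95 mm. Origin: centre of the underside, z up. Barcode label on its +x side, 40 mm high, reaching 55 degrees to either side; +y and -y sides bare
- jar_a_label (a point): centre of the label on jar_a, on the outside of the jar wall, 27.5 mm from the jar's axis on its +x side, 36 mm above its underside; axes as the jar's, so +x points straight out of the label
- jar_b_label (a point): centre of the label on jar_b, on the outside of the jar wall, 27.5 mm from the jar's axis on its +x side, 36 mm above its underside; axes as the jar's, so +x points straight out of the label
- tray: fixed shallow stainless instrument tray, 220 mm (its x) by 300 mm (its y), floor 3 mm thick, rim 16 mm high; origin: centre of its underside, on the bench. The two jars stand on it about 140 mm apart along its y, with a dish, a punch and an anvil
- scanner: fixed desktop barcode scanner on a weighted foot, grey head 70 mm deep, 84 mm wide, its top 150 mm above the bench, foot 100 by 86 mm; origin: centre of its foot on the bench; its dark reading window looks along its -x
- window (a point): centre of the scanner's upright reading window, 100 mm above the bench, 38 mm in front of the scanner's origin; axes as the scanner's, so -x points straight out of the window, z up. It reads a barcode held squarely 50 to 150 mm in front of it, level with the window's centre
- dish: bystander: white porcelain dish, 62 mm across, 24 mm high, on the tray; origin at its underside
- punch: bystander: dark steel punch standing on the tray, 27 mm diameter, 40 mm high; origin at its underside
- anvil: bystander: steel anvil disc on the tray, 42 mm diameter, 14 mm high; origin at its underside
- spatula: bystander: flat steel lab spatula lying on the bench between tray and scanner, 178 mm long along its x, 14 mm wide, 5 mm high; origin at its middle
- reagent: bystander: amber glass bottle, 64 mm diameter, 135 mm high, on the bench beyond the tray; origin at its underside
- beaker: bystander: glass beaker, 72 mm diameter, 85 mm high, on the bench beyond the tray; origin at its underside
- paper_roll: bystander: spare paper roll standing on the bench, 48 mm diameter, 57 mm high; origin at its underside
Mind the look-alikes: they are no part of the job. Leave any red look-alike of the jar_a alone.

How it is judged:
By the outcome, as a careful person would: the job done as asked, in the order asked, and still so for the second after the job is handed in, while the arm keeps its last pose, push and grip.
It also fails if it takes over 64 s, if anything falls off the work surface, if the arm or the gripper's body presses on something with over 40 N, if the wrist force passes 120 N, or if a joint passes its speed limit or range.

## Working session

There is one attempt and no reset: what is moved stays moved. The work goes in short steps, Python scripts to look and compute and a tool call to move; the robot and the scene stay as the last step left them, time stands still between calls to the robot, and variables do not carry over. Pictures are saved under pics/ and viewed, and the job is handed in when it is done.

Besides the shell and the picture viewer there is one more tool, called after ">>>" as name([rows], argument=value, ...), one row to a line, values as JSON. play_rows: Moves the arm, as the interface text tells. Its arguments: {"type":"object","properties":{"series":{"type":"array"},"force":{"type":"number"}},"required":["series"]}

```bash
mkdir -p pics; ls
python3 - <<'E'
from plant import manip, vision
import cv2
print(manip.get_obs(), manip.grip_point_offset)
for n in ("scene","top","wrist"):
    f=vision.grab_frame(n); cv2.imwrite(f"pics/{n}0.png",f["color"][:,:,::-1])
    print(n,f["fx"],f["cx"],f["cy"],f["dist"],(-f["R"].T@f["t"]).round(3))
    import pickle; pickle.dump(f,open(f"{n}0.pkl","wb"))
E
```

```text
pics
{'time_s': 0.0, 'joint_pos': array([ 5.41381719e+01,  9.11201717e+00,  9.15701506e+01, -5.22364822e-04,
        7.94221696e+01, -1.20386870e+01]), 'joint_velocities': array([ 0.04654107, -0.02927448, -0.03241422, -0.00557149,  0.03061206,
        0.02186119]), 'joint_efforts': array([-1.72082175e-03, -3.85577774e+01, -3.22112560e+01,  7.00779702e-02,
        3.80495971e-02, -1.14475556e-04]), 'eef_pos': array([0.23191648, 0.5254909 , 0.2136428 ]), 'eef_rot': array([-1.79897850e+02, -2.12598301e-02,  1.56176936e+02]), 'force': array([-0.4155407 ,  1.05885394, -0.09360714]), 'moment': array([0.01377017, 0.01912462, 0.02531706]), 'finger_gap': 0.9981430773375245} 0.0187
scene 416.4698270161767 322.7237784400299 198.14417816735747 [0.0063984 0.        0.        0.        0.       ] [1.027 0.368 1.085]
top 415.0481984701754 319.88702730076164 203.16178328313288 [-0.01080978  0.          0.          0.          0.        ] [ 0.359 -0.014  1.221]
wrist 340.6791384422854 320.64901659417455 199.40669803676855 [0.01170848 0.         0.         0.         0.        ] [0.157 0.56  0.383]
```

View pics/scene0.png

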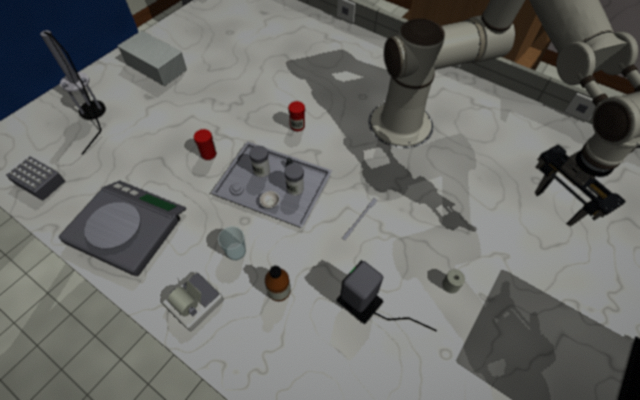

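View pics/top0.png

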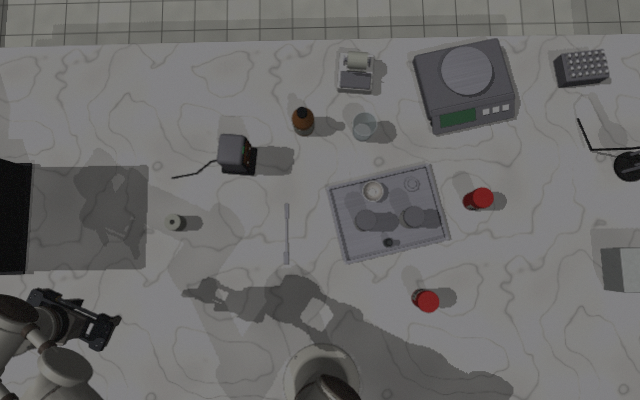

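View pics/wrist0.png

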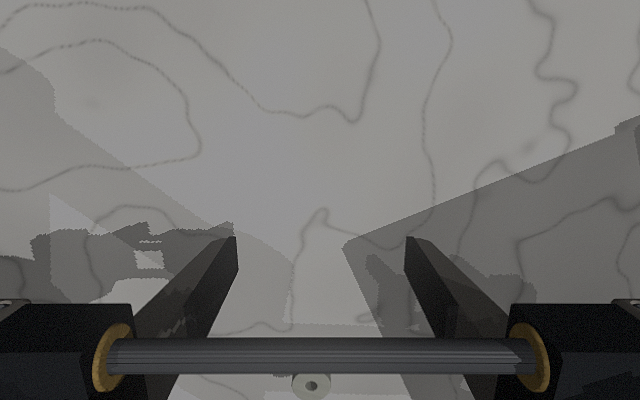

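```bash
cat > h.py <<'E'
import numpy as np, cv2, pickle
def ld(n): return pickle.load(open(n,"rb"))
def K(f): return np.array([[f["fx"],0,f["cx"]],[0,f["fy"],f["cy"]],[0,0,1.]])
def ray(f,u,v):
    p=cv2.undistortPoints(np.array([[[u,v]]],float),K(f),np.array(f["dist"]))[0,0]
    R=np.array(f["R"]);d=R.T@np.array([p[0],p[1],1]);return -R.T@np.array(f["t"]),d
def pl(f,u,v,z):
    c,d=ray(f,u,v);return c+d*(z-c[2])/d[2]
def proj(f,X):
    R=np.array(f["R"]);r=cv2.Rodrigues(R)[0]
    return cv2.projectPoints(np.array(X,float).reshape(-1,1,3),r,np.array(f["t"],float),K(f),np.array(f["dist"]))[0].reshape(-1,2)
def crop(f,u0,v0,u1,v1,name,s=None):
    c=f["color"][v0:v1,u0:u1,::-1]
    s=s or min(800/(u1-u0),600/(v1-v0))
    c=cv2.resize(c,None,fx=s,fy=s,interpolation=cv2.INTER_CUBIC)
    c=np.clip(c.astype(float)*1.8,0,255).astype(np.uint8)
    cv2.imwrite("pics/"+name,c)
E
python3 - <<'E'
from h import *
t=ld("top0.pkl");s=ld("scene0.pkl")
crop(t,320,150,460,270,"t_tray.png",5)
crop(t,160,120,300,270,"t_scan.png",4)
crop(s,200,90,340,230,"s_tray.png",4)
crop(s,290,230,470,340,"s_scan.png",4)
E
```

```text
(no output)
```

View pics/t_tray.png

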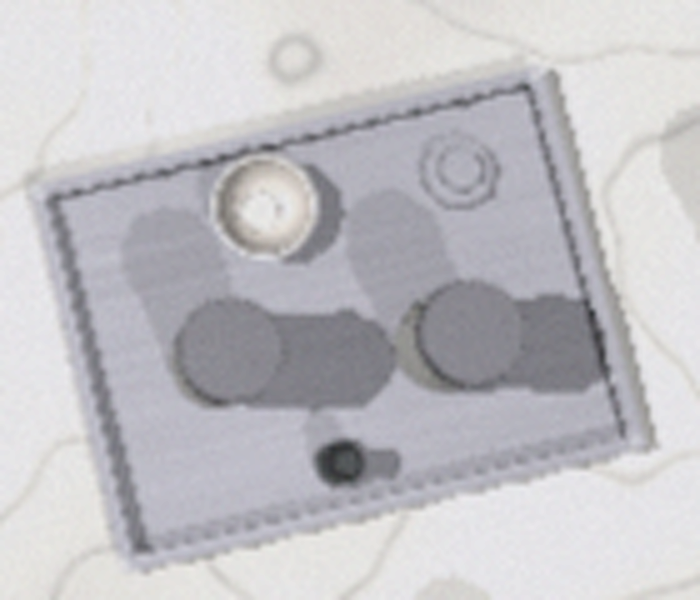

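View pics/t_scan.png

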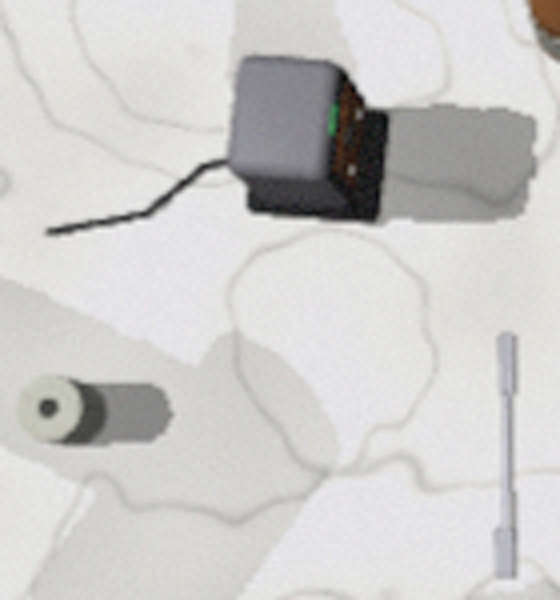

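View pics/s_tray.png

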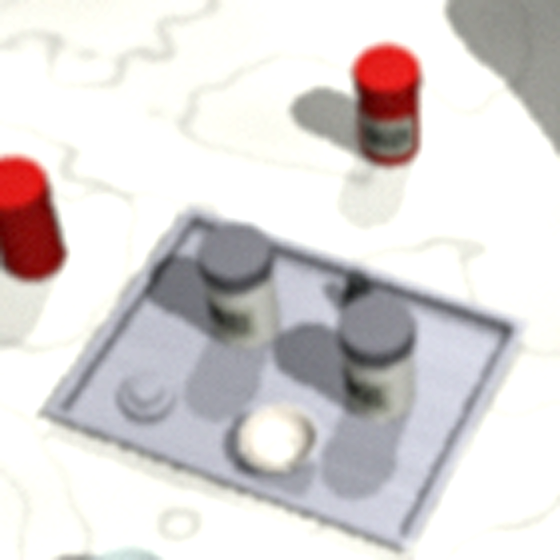

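View pics/s_scan.png

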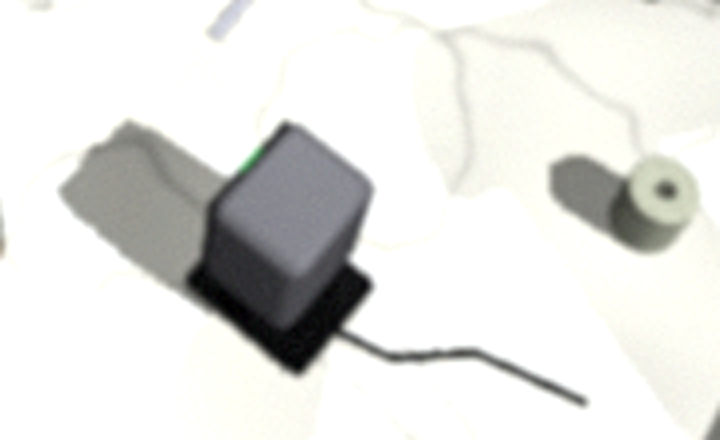

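Run:
```python
from h import *
t=ld("top0.pkl");s=ld("scene0.pkl")
# crop coords -> px
for nm,(u,v,r),z in [("jarL",(229,349,53),.098),("jarR",(470,333,52),.098),("dish",(265,207,53),.027),("anvil",(459,170,40),.017),("punch",(343,462,22),.043)]:
    U,V=320+u/5-.4,150+v/5-.4
    print(nm,(U,V),pl(t,U,V,z).round(4),"diam",np.linalg.norm(pl(t,U+r/5,V,z)-pl(t,U-r/5,V,z)).round(4))
print("tray");
for u,v in [(32,183),(548,68),(655,448),(140,568)]: print(pl(t,320+u/5-.4,150+v/5-.4,.016).round(4))
print("scanner top (top)")
for u,v in [(243,57),(335,62),(327,182),(229,165)]: print(pl(t,160+u/4-.4,120+v/4-.4,.15).round(4))
print("scanner top (scene)")
for u,v in [(288,122),(373,190),(297,280),(215,212)]: print(pl(s,290+u/4-.4,230+v/4-.4,.15).round(4))
print("foot top"); 
for u,v in [(388,110),(378,222),(250,212)]: print(pl(t,160+u/4-.4,120+v/4-.4,.012).round(4))
print("foot scene"); 
for u,v in [(372,287),(298,375),(188,280)]: print(pl(s,290+u/4-.4,230+v/4-.4,.012).round(4))
print("spat"); 
for u,v in [(507,332),(506,578)]: print(pl(t,160+u/4-.4,120+v/4-.4,.005).round(4))
# jars scene caps
for u,v in [(237,257),(377,328)]: print("scene cap",pl(s,200+u/4-.4,90+v/4-.4,.098).round(4))
crop(s,240,135,320,205,"s_jars.png",8); crop(t,205,125,270,185,"t_sc2.png",9)
```

```text
jarL (365.40000000000003, 219.4) [ 0.4485 -0.131   0.098 ] diam 0.0575
jarR (413.6, 216.2) [ 0.4549 -0.262   0.098 ] diam 0.0564
dish (372.6, 191.0) [ 0.5366 -0.1618  0.027 ] diam 0.0616
anvil (411.40000000000003, 183.6) [ 0.558  -0.2777  0.017 ] diam 0.047
punch (388.20000000000005, 242.0) [ 0.3878 -0.1992  0.043 ] diam 0.0249
tray
[ 0.555  -0.0268  0.016 ]
[ 0.6182 -0.3332  0.016 ]
[ 0.3932 -0.3841  0.016 ]
[ 0.3298 -0.0846  0.016 ]
scanner top (top)
[0.6794 0.2531 0.15  ]
[0.6748 0.1917 0.15  ]
[0.5936 0.1966 0.15  ]
[0.6062 0.2614 0.15  ]
scanner top (scene)
[0.6001 0.2021 0.15  ]
[0.6083 0.2675 0.15  ]
[0.6824 0.2599 0.15  ]
[0.6751 0.1979 0.15  ]
foot top
[0.6778 0.1783 0.012 ]
[0.5929 0.1856 0.012 ]
[0.6022 0.2808 0.012 ]
foot scene
[0.6066 0.2872 0.012 ]
[0.6851 0.2781 0.012 ]
[0.6737 0.1846 0.012 ]
spat
[0.5099 0.0912 0.005 ]
[0.33   0.0933 0.005 ]
scene cap [ 0.4572 -0.2536  0.098 ]
scene cap [ 0.449  -0.1252  0.098 ]
```

View pics/s_jars.png

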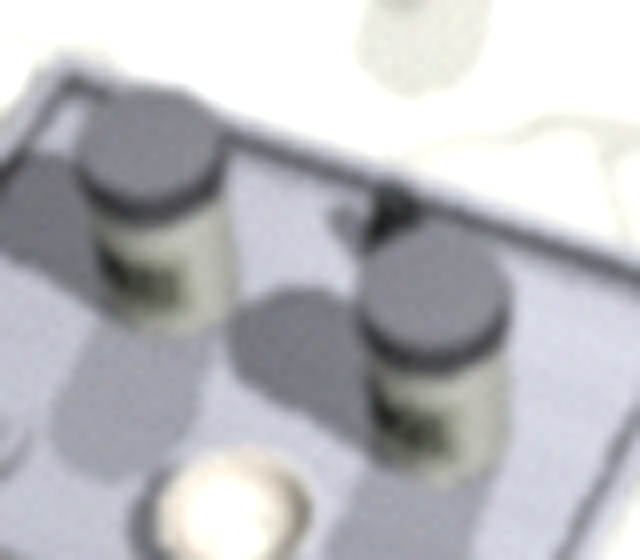

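View pics/t_sc2.png

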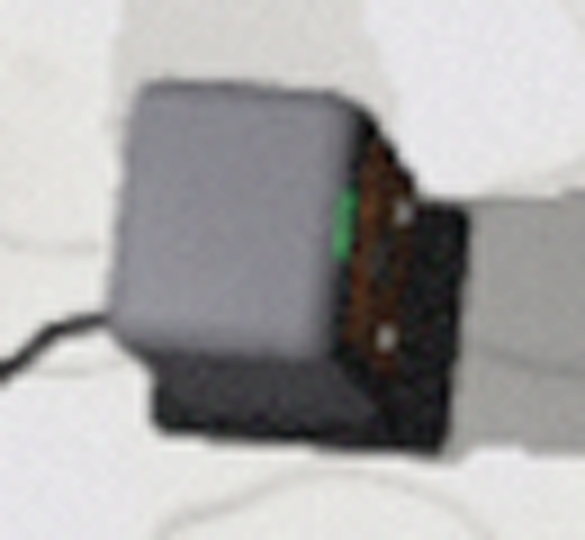

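Run:
```python
from h import *
w=ld("wrist0.pkl");print(np.array(w["R"]).round(3),w["t"])
```

```text
[[ 0.405  0.914 -0.001]
 [ 0.875 -0.387  0.291]
 [ 0.266 -0.118 -0.957]] [-0.57559847 -0.03240705  0.3908915 ]
```

>>> play_rows([
  {"dx": 0, "dy": 0, "dz": -50, "rz": 10.7},
  {"dx": -50, "dy": 30, "rz": 10.7},
  {"dx": -50, "dy": 30, "rz": 10.7},
  {"dx": -40, "dy": 50, "rz": 10.7},
  {"dx": -20, "dy": 50, "rz": 10.7},
])

```text
invalid input
```

>>> play_rows([
  {"dx": 0, "dy": 0, "dz": -50, "rx": 0, "ry": 0, "rz": 10.6, "claw": -1},
  {"dx": 0, "dy": 0, "dz": -30, "rx": 0, "ry": 0, "rz": 10.6, "claw": -1},
])

```text
time_s: 0.4
eef_pos: [0.2324, 0.5262, 0.2965]
eef_rot: [179.9, -0.0, 134.6]
force: [0.3, 0.3, -0.1]
finger_gap: 0.998
```

```bash
cat >> h.py <<'E'
def plan(p0,yaw0,p1,yaw1,n):
    """tool-down rows: list of (dx,dy,dz,rz)"""
    out=[];p=np.array(p0,float);y=yaw0
    for i in range(n):
        d=(np.array(p1)-p)/(n-i)*1000; a=np.radians(y)
        r=(round(d[0]*np.cos(a)+d[1]*np.sin(a)),round(d[0]*np.sin(a)-d[1]*np.cos(a)),round(-d[2]),round(-(yaw1-y)/(n-i),1))
        out.append(r)
        w=np.array([r[0]*np.cos(a)+r[1]*np.sin(a),r[0]*np.sin(a)-r[1]*np.cos(a),-r[2]])/1000
        p=p+w;y-=r[3]
        print(i,r)
    print("end",p.round(4),y)
E
python3 -c "
from h import *
plan((.2324,.5262,.2965),134.6,(.50,-.19,.25),0,14)"
```

```text
0 (-50, -22, 3, 9.6)
1 (-53, -14, 3, 9.6)
2 (-54, -5, 3, 9.6)
3 (-54, 4, 3, 9.6)
4 (-53, 14, 3, 9.6)
5 (-50, 22, 3, 9.6)
6 (-46, 30, 4, 9.6)
7 (-40, 37, 3, 9.6)
8 (-33, 44, 4, 9.6)
9 (-25, 48, 3, 9.6)
10 (-17, 52, 4, 9.7)
11 (-8, 54, 3, 9.6)
12 (1, 55, 4, 9.7)
13 (11, 53, 3, 9.6)
end [ 0.5001 -0.1896  0.2505] 3.375077994860476e-14
```

>>> play_rows([
  {"dx": -50, "dy": -22, "dz": 3, "rx": 0, "ry": 0, "rz": 9.6, "claw": -1},
  {"dx": -53, "dy": -14, "dz": 3, "rx": 0, "ry": 0, "rz": 9.6, "claw": -1},
  {"dx": -54, "dy": -5, "dz": 3, "rx": 0, "ry": 0, "rz": 9.6, "claw": -1},
  {"dx": -54, "dy": 4, "dz": 3, "rx": 0, "ry": 0, "rz": 9.6, "claw": -1},
  {"dx": -53, "dy": 14, "dz": 3, "rx": 0, "ry": 0, "rz": 9.6, "claw": -1},
])

```text
time_s: 1.02
eef_pos: [0.3293, 0.2695, 0.2793]
eef_rot: [180.0, 0.0, 86.7]
force: [-0.7, -0.1, 0.1]
finger_gap: 1.0
```

>>> play_rows([
  {"dx": -50, "dy": 22, "dz": 3, "rx": 0, "ry": 0, "rz": 9.6, "claw": -1},
  {"dx": -46, "dy": 30, "dz": 4, "rx": 0, "ry": 0, "rz": 9.6, "claw": -1},
  {"dx": -40, "dy": 37, "dz": 3, "rx": 0, "ry": 0, "rz": 9.6, "claw": -1},
  {"dx": -33, "dy": 44, "dz": 4, "rx": 0, "ry": 0, "rz": 9.6, "claw": -1},
  {"dx": -25, "dy": 48, "dz": 3, "rx": 0, "ry": 0, "rz": 9.6, "claw": -1},
])

```text
time_s: 1.65
eef_pos: [0.4265, 0.0141, 0.2624]
eef_rot: [180.0, -0.0, 38.6]
force: [0.1, -0.4, 0.0]
finger_gap: 0.999
```

>>> play_rows([
  {"dx": -17, "dy": 52, "dz": 4, "rx": 0, "ry": 0, "rz": 9.7, "claw": -1},
  {"dx": -8, "dy": 54, "dz": 3, "rx": 0, "ry": 0, "rz": 9.6, "claw": -1},
  {"dx": 1, "dy": 55, "dz": 4, "rx": 0, "ry": 0, "rz": 9.7, "claw": -1},
  {"dx": 11, "dy": 53, "dz": 3, "rx": 0, "ry": 0, "rz": 9.6, "claw": -1},
  {"dx": 0, "dy": 0, "dz": 0, "rx": 0, "ry": 0, "rz": 0, "claw": -1},
])

```text
time_s: 2.28
eef_pos: [0.5046, -0.1907, 0.2472]
eef_rot: [-180.0, 0.1, 0.1]
force: [-0.7, 1.0, 0.3]
finger_gap: 1.0
```

Run:
```python
from plant import manip, vision
from h import *
f=vision.grab_frame("wrist");pickle.dump(f,open("w1.pkl","wb"))
crop(f,0,0,640,400,"w1.png")
print(manip.get_obs()["joint_pos"].round(1),(-f["R"].T@f["t"]).round(3))
```

```text
[-33.4   2.5  94.8   0.   82.8  56.3] [ 0.589 -0.19   0.416]
```

View pics/w1.png

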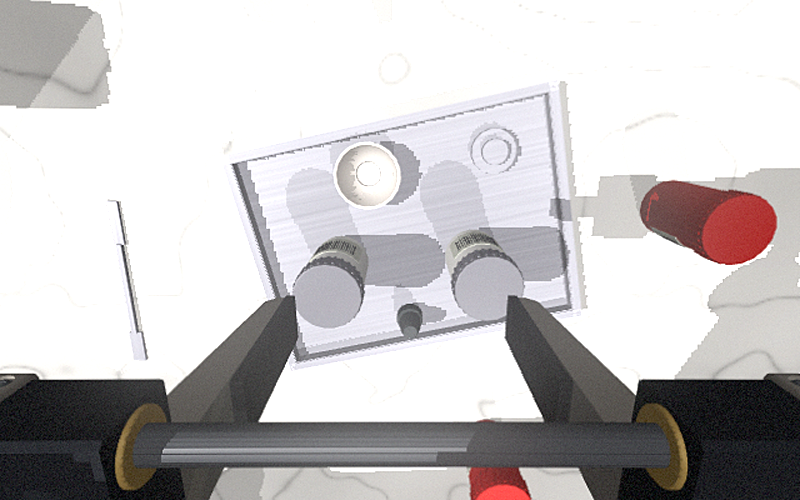

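Run:
```python
from h import *
f=ld("w1.pkl")
crop(f,220,170,440,290,"w1c.png",3.6)
```

```text
(no output)
```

View pics/w1c.png

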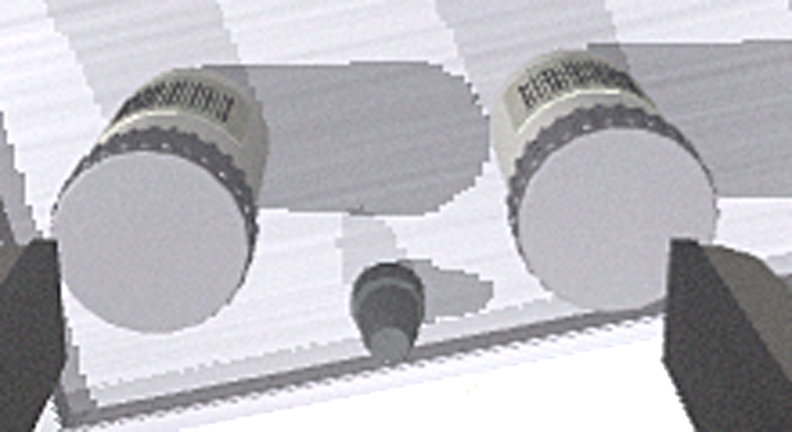

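Run:
```python
from h import *
f=ld("w1.pkl")
a=f["color"][185:225,230:300,::-1];b=f["color"][180:220,350:420,::-1]
g=np.vstack([cv2.resize(x,(560,320),interpolation=cv2.INTER_CUBIC) for x in (a,b)])
cv2.imwrite("pics/lab.png",np.vstack([g]) [:600])
m=[(230+0,185),(350,180)]
for (u,v) in [(155,240),(617,219)]:
    print(pl(f,220+(u+.5)/3.6-.5,170+(v+.5)/3.6-.5,.098).round(4))
```

```text
[ 0.4518 -0.1308  0.098 ]
[ 0.4585 -0.26    0.098 ]
```

View pics/lab.png

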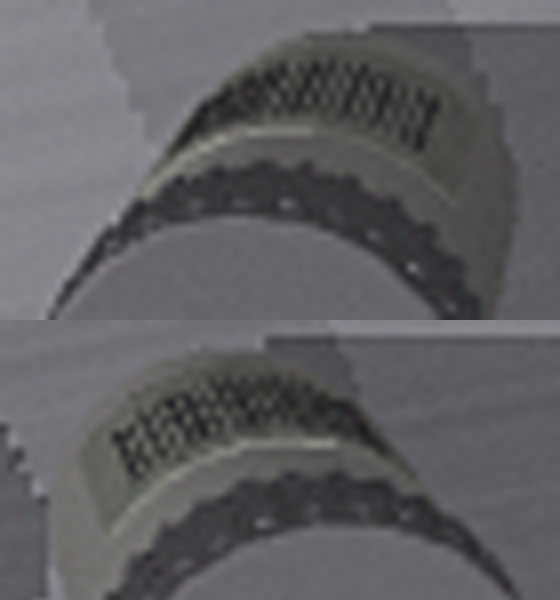

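Run:
```python
from h import *
f=ld("w1.pkl")
def cyl(f,u,v,c,r=.0275):
    o,d=ray(f,u,v);o2=o[:2]-c;a=d[:2]@d[:2];b=2*o2@d[:2];q=o2@o2-r*r
    D=b*b-4*a*q
    if D<0: D=0
    s=(-b-D**.5)/(2*a);p=o+s*d
    return np.degrees(np.arctan2(*(p[:2]-c)[::-1])).round(1),p[2].round(4)
for off,oy,c,pts in [((230,185),0,np.array([.4518,-.1308]),[(455,195),(490,120),(420,150),(437,95),(150,185),(200,125)]),((350,180),320,np.array([.4585,-.26]),[(108,533),(75,455),(130,480),(115,430),(405,475),(375,435)])]:
    for u,v in pts: print((u,v),cyl(f,off[0]+(u+.5)/8-.5,off[1]+(v-oy+.5)/8-.5,c))
    print()
```

```text
(455, 195) (np.float64(-50.1), np.float64(0.0636))
(490, 120) (np.float64(-54.5), np.float64(0.0234))
(420, 150) (np.float64(-35.3), np.float64(0.0585))
(437, 95) (np.float64(-34.5), np.float64(0.0327))
(150, 185) (np.float64(56.0), np.float64(0.0529))
(200, 125) (np.float64(38.7), np.float64(0.0438))

(108, 533) (np.float64(61.3), np.float64(0.0603))
(75, 455) (np.float64(62.8), np.float64(0.0207))
(130, 480) (np.float64(47.8), np.float64(0.0527))
(115, 430) (np.float64(45.9), np.float64(0.0298))
(405, 475) (np.float64(-32.5), np.float64(0.0656))
(375, 435) (np.float64(-32.7), np.float64(0.0461))
```

Run:
```python
from h import *
from plant import manip
o=manip.get_obs();print(o["eef_pos"],o["eef_rot"])
plan(o["eef_pos"],0,(.457,-.26,.14),7,3)
```

```text
[ 0.50433323 -0.1888021   0.24763765] [-1.79919097e+02  9.80642266e-02  3.14840942e-01]
0 (-16, 24, 36, -2.3)
1 (-17, 23, 36, -2.4)
2 (-17, 22, 36, -2.3)
end [ 0.4571 -0.2598  0.1396] 6.999999999999999
```

>>> play_rows([
  {"dx": -16, "dy": 24, "dz": 36, "rx": 0, "ry": 0, "rz": -2.3, "claw": -1},
  {"dx": -17, "dy": 23, "dz": 36, "rx": 0, "ry": 0, "rz": -2.4, "claw": -1},
  {"dx": -17, "dy": 22, "dz": 36, "rx": 0, "ry": 0, "rz": -2.3, "claw": -1},
  {"dx": 0, "dy": 0, "dz": 0, "rx": 0, "ry": 0, "rz": 0, "claw": -1},
  {"dx": 0, "dy": 0, "dz": 0, "rx": 0, "ry": 0, "rz": 0, "claw": -1},
])

```text
time_s: 2.95
eef_pos: [0.4589, -0.2585, 0.1421]
eef_rot: [179.9, -0.1, 7.4]
force: [0.9, 0.4, 0.5]
finger_gap: 1.0
```

Run:
```python
from plant import manip, vision
from h import *
o=manip.get_obs();print(o["eef_pos"],o["eef_rot"],o["force"])
f=vision.grab_frame("wrist");pickle.dump(f,open("w2.pkl","wb"))
crop(f,0,0,640,400,"w2.png")
f=vision.grab_frame("top");pickle.dump(f,open("t2.pkl","wb"))
crop(f,320,150,460,270,"t2.png")
```

```text
[ 0.45888377 -0.25850841  0.14208132] [ 1.79942042e+02 -9.31773306e-02  7.43352297e+00] [0.86764878 0.4205406  0.54220605]
```

View pics/w2.png

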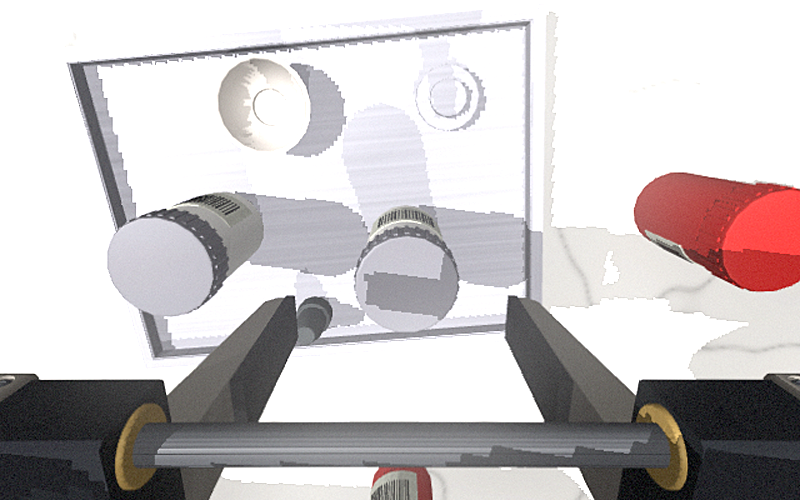

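View pics/t2.png

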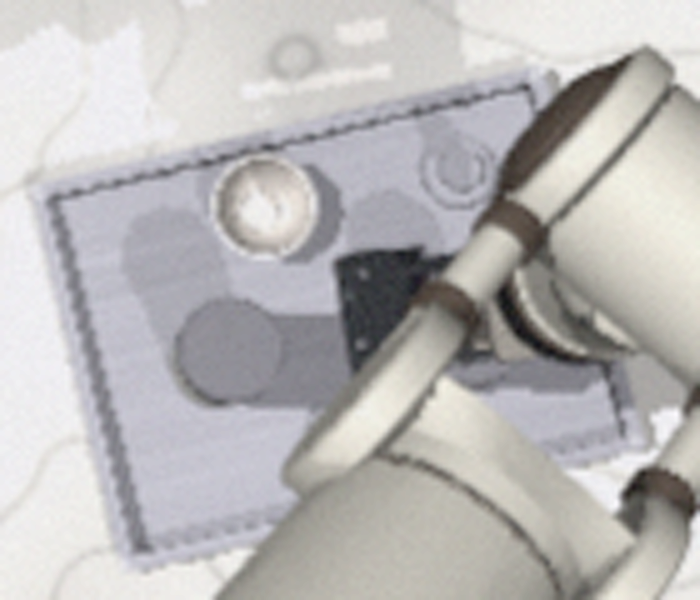

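Run:
```python
from h import *
f=ld("w2.pkl")
print(pl(f,407/1.25,281/1.25,.098).round(4), pl(f,160/1.25,260/1.25,.098).round(4))
# label/bars symmetric check
print(proj(f,[[.4589,-.2585,.125],[.4589,-.2585,.098]])*1.25)
```

```text
[ 0.4604 -0.2607  0.098 ] [ 0.4554 -0.1303  0.098 ]
[[402.89414746 303.79157753]
 [402.65339474 283.03761713]]
```

>>> play_rows([
  {"dx": 0, "dy": 1, "dz": 35, "rx": 0, "ry": 0, "rz": 0, "claw": -1},
  {"dx": 0, "dy": 1, "dz": 35, "rx": 0, "ry": 0, "rz": 0, "claw": -1},
  {"dx": 0, "dy": 0, "dz": 25, "rx": 0, "ry": 0, "rz": 0, "claw": -1},
  {"dx": 0, "dy": 0, "dz": 17, "rx": 0, "ry": 0, "rz": 0, "claw": -1},
  {"dx": 0, "dy": 0, "dz": 0, "rx": 0, "ry": 0, "rz": 0, "claw": -1},
])

```text
time_s: 3.68
eef_pos: [0.4582, -0.2607, 0.0283]
eef_rot: [-180.0, 0.0, 7.4]
force: [-0.4, 0.5, 0.7]
finger_gap: 0.999
```

>>> play_rows([
  {"dx": 0, "dy": 0, "dz": 0, "rx": 0, "ry": 0, "rz": 0, "claw": 0.1},
  {"dx": 0, "dy": 0, "dz": 0, "rx": 0, "ry": 0, "rz": 0, "claw": 0.1},
  {"dx": 0, "dy": 0, "dz": 0, "rx": 0, "ry": 0, "rz": 0, "claw": 0.4},
  {"dx": 0, "dy": 0, "dz": 0, "rx": 0, "ry": 0, "rz": 0, "claw": 0.4},
  {"dx": 0, "dy": 0, "dz": 0, "rx": 0, "ry": 0, "rz": 0, "claw": 0.4},
], force=20)

```text
time_s: 4.3
eef_pos: [0.4584, -0.2616, 0.029]
eef_rot: [180.0, -0.0, 7.4]
force: [-0.6, -0.1, 1.9]
finger_gap: 0.615
```

>>> play_rows([
  {"dx": 0, "dy": 0, "dz": 0, "rx": 0, "ry": 0, "rz": 0, "claw": 0.5},
  {"dx": 0, "dy": 0, "dz": 0, "rx": 0, "ry": 0, "rz": 0, "claw": 0.5},
  {"dx": 0, "dy": 0, "dz": 0, "rx": 0, "ry": 0, "rz": 0, "claw": 0.5},
], force=20)

```text
time_s: 4.68
eef_pos: [0.4584, -0.2616, 0.029]
eef_rot: [180.0, -0.0, 7.4]
force: [-1.0, -0.8, 4.7]
finger_gap: 0.612
```

Run:
```python
from plant import manip, vision
from h import *
o=manip.get_obs();print(o["eef_pos"],o["finger_gap"],o["force"],o["moment"])
f=vision.grab_frame("wrist");crop(f,0,0,640,400,"w3.png")
f=vision.grab_frame("scene");pickle.dump(f,open("s3.pkl","wb"));crop(f,210,120,340,230,"s3.png")
```

```text
[ 0.45843658 -0.26161447  0.02900722] 0.6119342997548473 [-0.95293419 -0.75809261  4.66755374] [ 0.03651733  0.30019515 -0.04971325]
```

View pics/w3.png

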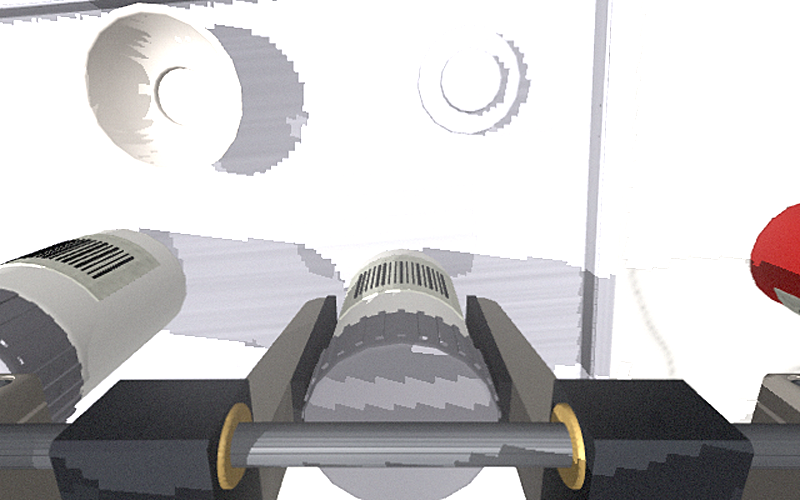

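View pics/s3.png

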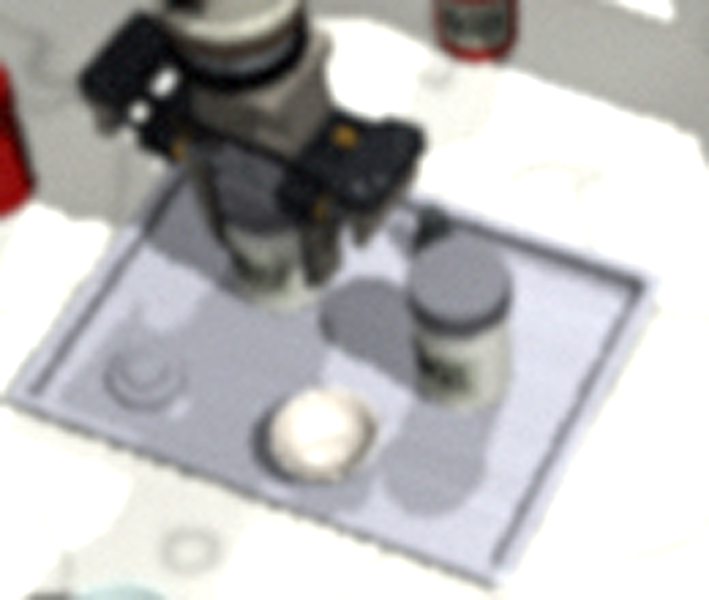

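>>> play_rows([
  {"dx": 0, "dy": 0, "dz": -6, "rx": 0, "ry": 0, "rz": 0, "claw": 0.6},
  {"dx": 0, "dy": 0, "dz": -14, "rx": 0, "ry": 0, "rz": 0, "claw": 0.6},
  {"dx": 0, "dy": 0, "dz": -20, "rx": 0, "ry": 0, "rz": 0, "claw": 0.6},
  {"dx": 0, "dy": 0, "dz": -20, "rx": 0, "ry": 0, "rz": 0, "claw": 0.6},
  {"dx": 0, "dy": 0, "dz": -10, "rx": 0, "ry": 0, "rz": 0, "claw": 0.6},
], force=25)

```text
time_s: 5.4
eef_pos: [0.4587, -0.2617, 0.1002]
eef_rot: [179.9, -0.1, 7.4]
force: [0.6, -1.0, -1.5]
finger_gap: 0.61
```

>>> play_rows([
  {"dx": 0, "dy": 0, "dz": 0, "rx": 0, "ry": 0, "rz": 0, "claw": 0.6},
  {"dx": 0, "dy": 0, "dz": 0, "rx": 0, "ry": 0, "rz": 0, "claw": 0.6},
  {"dx": 0, "dy": 0, "dz": 0, "rx": 0, "ry": 0, "rz": 0, "claw": 0.6},
  {"dx": 0, "dy": 0, "dz": 0, "rx": 0, "ry": 0, "rz": 0, "claw": 0.6},
])

```text
time_s: 5.9
eef_pos: [0.4579, -0.261, 0.098]
eef_rot: [-180.0, 0.0, 7.4]
force: [0.2, -0.1, -0.7]
finger_gap: 0.617
```

```bash
cat > look.py <<'E'
import sys
from plant import manip, vision
from h import *
n=sys.argv[1]; F=[manip.get_obs()["force"]]
f=vision.grab_frame("wrist");crop(f,0,0,640,400,f"w{n}.png");pickle.dump(f,open(f"w{n}.pkl","wb"));F.append(manip.get_obs()["force"])
f=vision.grab_frame("scene");pickle.dump(f,open(f"s{n}.pkl","wb"));crop(f,*map(int,sys.argv[2:6]),f"s{n}.png");F.append(manip.get_obs()["force"])
for i in range(4): vision.grab_frame("wrist");F.append(manip.get_obs()["force"])
o=manip.get_obs();print(o["time_s"],o["eef_pos"].round(4),o["eef_rot"].round(2),o["finger_gap"],o["joint_pos"].round(1));print(np.array(F).round(2)[:,2],np.mean(F,0).round(2),o["moment"].round(3))
E
python3 look.py 4 210 120 340 230
```

```text
6.2 [ 0.4582 -0.2613  0.0986] [-180.      0.      7.38] 0.6090207757917178 [-42.8   9.1 105.4   0.   65.6  39.8]
[-0.73 -1.18 -1.75  0.06 -1.54 -1.32 -1.97] [ 0.26 -0.1  -1.2 ] [-0.048  0.177  0.014]
```

View pics/w4.png

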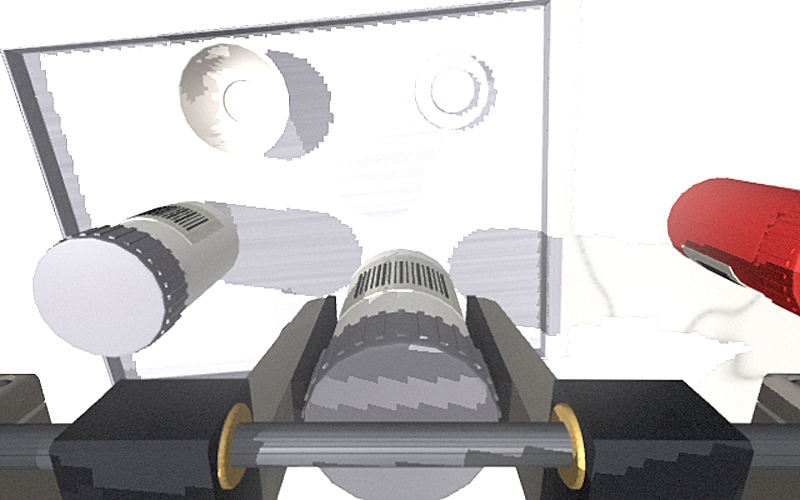

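View pics/s4.png

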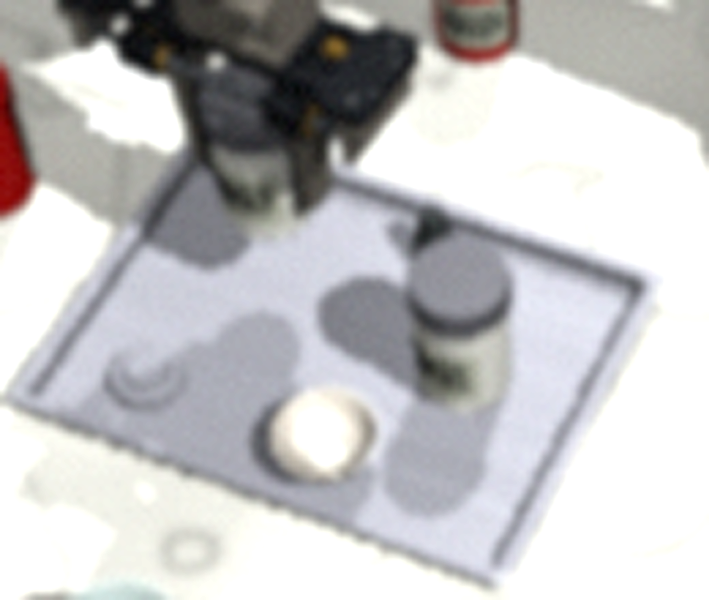

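>>> play_rows([
  {"dx": 0, "dy": 0, "dz": 20, "rx": 0, "ry": 0, "rz": 0, "claw": 0.6},
  {"dx": 0, "dy": 0, "dz": 22, "rx": 0, "ry": 0, "rz": 0, "claw": 0.6},
  {"dx": 0, "dy": 0, "dz": 16, "rx": 0, "ry": 0, "rz": 0, "claw": 0.6},
  {"dx": 0, "dy": 0, "dz": 7, "rx": 0, "ry": 0, "rz": 0, "claw": 0.6},
  {"dx": 0, "dy": 0, "dz": 4, "rx": 0, "ry": 0, "rz": 0, "claw": 0.6},
])

```text
time_s: 6.82
eef_pos: [0.4584, -0.2615, 0.0296]
eef_rot: [180.0, -0.0, 7.4]
force: [0.0, -0.5, -1.6]
finger_gap: 0.615
```

>>> play_rows([
  {"dx": 0, "dy": 0, "dz": 0, "rx": 0, "ry": 0, "rz": 0, "claw": 0.6},
  {"dx": 0, "dy": 0, "dz": 0, "rx": 0, "ry": 0, "rz": 0, "claw": 0.6},
])

```text
time_s: 7.08
eef_pos: [0.4586, -0.2617, 0.0302]
eef_rot: [179.9, -0.0, 7.4]
force: [-0.5, 0.5, -1.4]
finger_gap: 0.611
```

>>> play_rows([
  {"dx": 0, "dy": 0, "dz": 1, "rx": 0, "ry": 0, "rz": 0, "claw": 0.6},
  {"dx": 0, "dy": 0, "dz": 0, "rx": 0, "ry": 0, "rz": 0, "claw": 0.6},
])

```text
time_s: 7.32
eef_pos: [0.4585, -0.2616, 0.029]
eef_rot: [180.0, -0.0, 7.4]
force: [0.4, 0.4, 0.6]
finger_gap: 0.613
```

Contact is made. Now I release gently, then rise.

>>> play_rows([
  {"dx": 0, "dy": 0, "dz": 0, "rx": 0, "ry": 0, "rz": 0, "claw": -0.3},
  {"dx": 0, "dy": 0, "dz": 0, "rx": 0, "ry": 0, "rz": 0, "claw": -0.6},
  {"dx": 0, "dy": 0, "dz": 0, "rx": 0, "ry": 0, "rz": 0, "claw": -1},
  {"dx": 0, "dy": 0, "dz": 0, "rx": 0, "ry": 0, "rz": 0, "claw": -1},
  {"dx": 0, "dy": 0, "dz": 0, "rx": 0, "ry": 0, "rz": 0, "claw": -1},
])

```text
time_s: 7.95
eef_pos: [0.4582, -0.2613, 0.0286]
eef_rot: [-180.0, 0.0, 7.4]
force: [0.7, -0.6, 0.3]
finger_gap: 1.001
```

>>> play_rows([
  {"dx": 0, "dy": 0, "dz": -20, "rx": 0, "ry": 0, "rz": 0, "claw": -1},
  {"dx": 0, "dy": 0, "dz": -30, "rx": 0, "ry": 0, "rz": 0, "claw": -1},
  {"dx": 0, "dy": 0, "dz": -30, "rx": 0, "ry": 0, "rz": 0, "claw": -1},
  {"dx": 0, "dy": 0, "dz": -30, "rx": 0, "ry": 0, "rz": 0, "claw": -1},
  {"dx": 0, "dy": 0, "dz": 0, "rx": 0, "ry": 0, "rz": 0, "claw": -1},
])

```text
time_s: 8.57
eef_pos: [0.4597, -0.2627, 0.1411]
eef_rot: [179.8, -0.2, 7.4]
force: [-0.1, -0.6, -0.5]
finger_gap: 0.999
```

```bash
python3 look.py 5 210 120 340 230
python3 - <<'E'
from h import *
from plant import manip
o=manip.get_obs()
plan(o["eef_pos"],o["eef_rot"][2],(.452,-.130,.14),2,4)
E
```

```text
8.875 [ 0.4574 -0.2606  0.137 ] [-1.7988e+02  1.1000e-01  7.3800e+00] 1.0020512369677268 [-42.8   6.3 103.7  -0.   70.2  39.8]
[-0.51 -1.15 -0.03 -0.53 -0.32 -0.83  0.05] [ 0.16 -0.15 -0.47] [-0.008  0.128  0.03 ]
0 (3, -33, -1, np.float64(1.3))
1 (2, -32, -1, np.float64(1.4))
2 (1, -33, 0, np.float64(1.3))
3 (1, -33, -1, np.float64(1.4))
end [ 0.4521 -0.1295  0.14  ] 1.9767570877898613
```

View pics/w5.png

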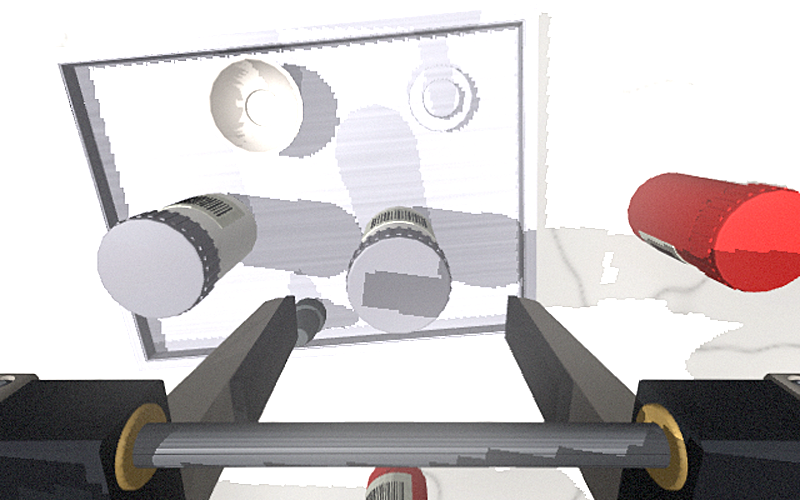

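>>> play_rows([
  {"dx": 3, "dy": -33, "dz": -1, "rx": 0, "ry": 0, "rz": 1.3, "claw": -1},
  {"dx": 2, "dy": -32, "dz": -1, "rx": 0, "ry": 0, "rz": 1.4, "claw": -1},
  {"dx": 1, "dy": -33, "dz": 0, "rx": 0, "ry": 0, "rz": 1.3, "claw": -1},
  {"dx": 1, "dy": -33, "dz": 0, "rx": 0, "ry": 0, "rz": 1.4, "claw": -1},
  {"dx": 0, "dy": 0, "dz": 0, "rx": 0, "ry": 0, "rz": 0, "claw": -1},
])

```text
time_s: 9.5
eef_pos: [0.4522, -0.1284, 0.1397]
eef_rot: [-179.9, 0.1, 2.1]
force: [-0.1, -0.2, -0.1]
finger_gap: 1.0
```

```bash
python3 look.py 6 210 120 340 230
```

```text
9.8 [ 0.4529 -0.1311  0.1405] [179.99   0.     1.91] 1.0002857232319842 [-30.9  -2.4 112.2  -0.   70.2  57.2]
[-0.1  -0.68 -0.65 -0.5   0.14 -0.02 -1.09] [-0.13  0.02 -0.41] [0.008 0.16  0.022]
```

View pics/w6.png

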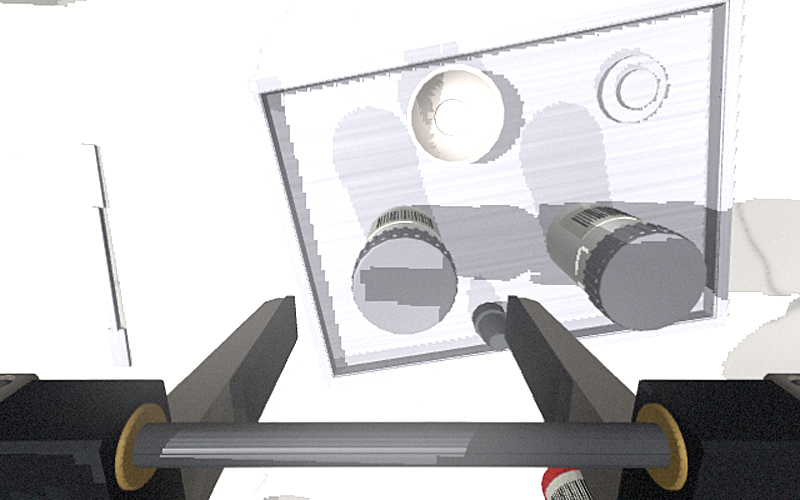

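>>> play_rows([
  {"dx": 0, "dy": 0, "dz": 35, "rx": 0, "ry": 0, "rz": 0, "claw": -1},
  {"dx": 0, "dy": 0, "dz": 35, "rx": 0, "ry": 0, "rz": 0, "claw": -1},
  {"dx": 0, "dy": 0, "dz": 25, "rx": 0, "ry": 0, "rz": 0, "claw": -1},
  {"dx": 0, "dy": 0, "dz": 14, "rx": 0, "ry": 0, "rz": 0, "claw": -1},
  {"dx": 0, "dy": 0, "dz": 0, "rx": 0, "ry": 0, "rz": 0, "claw": -1},
])

```text
time_s: 10.42
eef_pos: [0.4524, -0.1302, 0.031]
eef_rot: [-179.9, 0.1, 1.9]
force: [0.5, -0.2, -0.6]
finger_gap: 0.998
```

>>> play_rows([
  {"dx": 0, "dy": 0, "dz": 0, "rx": 0, "ry": 0, "rz": 0, "claw": 0.1},
  {"dx": 0, "dy": 0, "dz": 0, "rx": 0, "ry": 0, "rz": 0, "claw": 0.1},
  {"dx": 0, "dy": 0, "dz": 0, "rx": 0, "ry": 0, "rz": 0, "claw": 0.4},
  {"dx": 0, "dy": 0, "dz": 0, "rx": 0, "ry": 0, "rz": 0, "claw": 0.6},
  {"dx": 0, "dy": 0, "dz": 0, "rx": 0, "ry": 0, "rz": 0, "claw": 0.6},
], force=25)

```text
time_s: 11.05
eef_pos: [0.4532, -0.1303, 0.032]
eef_rot: [180.0, -0.0, 2.0]
force: [0.1, 1.3, 3.1]
finger_gap: 0.614
```

>>> play_rows([
  {"dx": 0, "dy": 0, "dz": 0, "rx": 0, "ry": 0, "rz": 0, "claw": 0.6},
  {"dx": 0, "dy": 0, "dz": 0, "rx": 0, "ry": 0, "rz": 0, "claw": 0.6},
], force=25)

```text
time_s: 11.3
eef_pos: [0.4532, -0.1303, 0.032]
eef_rot: [180.0, -0.0, 2.0]
force: [-0.8, 1.4, 5.4]
finger_gap: 0.617
```

>>> play_rows([
  {"dx": 0, "dy": 0, "dz": -6, "rx": 0, "ry": 0, "rz": 0, "claw": 0.6},
  {"dx": 0, "dy": 0, "dz": -14, "rx": 0, "ry": 0, "rz": 0, "claw": 0.6},
  {"dx": 0, "dy": 0, "dz": -20, "rx": 0, "ry": 0, "rz": 0, "claw": 0.6},
  {"dx": 0, "dy": 0, "dz": -20, "rx": 0, "ry": 0, "rz": 0, "claw": 0.6},
  {"dx": 0, "dy": 0, "dz": -10, "rx": 0, "ry": 0, "rz": 0, "claw": 0.6},
], force=30)

```text
time_s: 11.92
eef_pos: [0.4534, -0.1305, 0.1031]
eef_rot: [179.9, -0.1, 2.0]
force: [0.2, 0.1, -3.5]
finger_gap: 0.613
```

>>> play_rows([
  {"dx": 0, "dy": 0, "dz": 0, "rx": 0, "ry": 0, "rz": 0, "claw": 0.6},
  {"dx": 0, "dy": 0, "dz": 0, "rx": 0, "ry": 0, "rz": 0, "claw": 0.6},
  {"dx": 0, "dy": 0, "dz": 0, "rx": 0, "ry": 0, "rz": 0, "claw": 0.6},
  {"dx": 0, "dy": 0, "dz": 0, "rx": 0, "ry": 0, "rz": 0, "claw": 0.6},
])

```text
time_s: 12.42
eef_pos: [0.4525, -0.13, 0.101]
eef_rot: [-180.0, 0.1, 2.0]
force: [0.1, -0.1, -3.8]
finger_gap: 0.611
```

```bash
python3 look.py 7 210 120 340 230
```

```text
12.725 [ 0.4529 -0.1302  0.1016] [-180.      0.      1.98] 0.6167958083272556 [-30.8   0.6 114.1  -0.   65.3  57.2]
[-3.76 -2.82 -4.58 -3.65 -3.89 -2.96 -3.43] [ 0.09 -0.09 -3.58] [-0.057  0.122 -0.028]
```

View pics/w7.png

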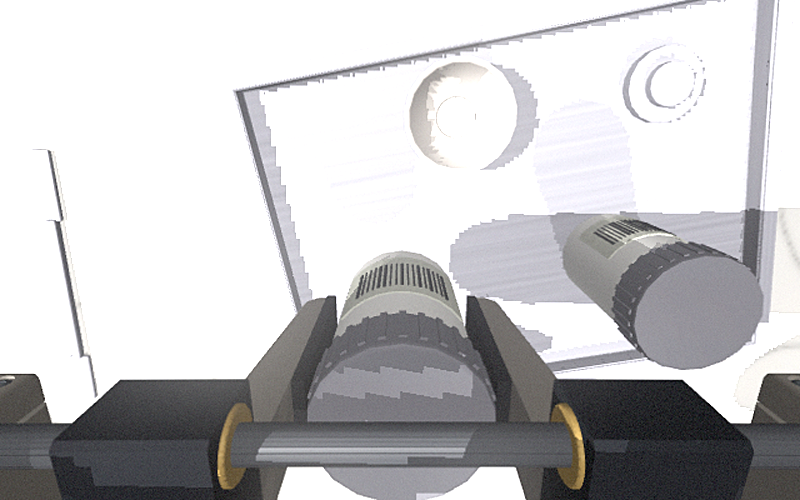

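View pics/s7.png

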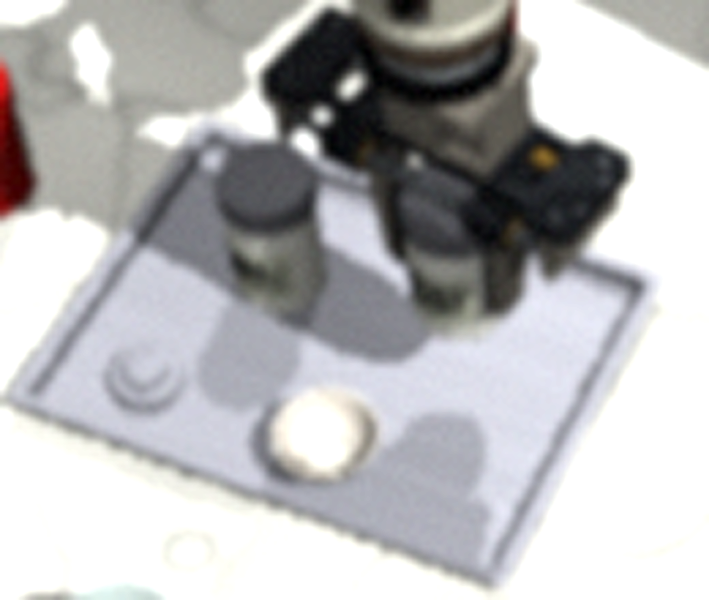

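Run:
```python
from h import *
t=ld("top0.pkl")
print(pl(t,303,118,.13),pl(t,364,122,.085))
plan((.4529,-.1302,.186),2,(.623,.060,.17),84.2,11)
```

```text
[0.7252789 0.0333855 0.13     ] [ 0.72535202 -0.13685298  0.085     ]
0 (16, -17, 1, -7.5)
1 (18, -14, 1, -7.5)
2 (20, -12, 2, -7.5)
3 (21, -9, 1, -7.5)
4 (22, -7, 2, -7.5)
5 (23, -3, 1, -7.5)
6 (23, -1, 2, -7.4)
7 (23, 3, 1, -7.5)
8 (23, 5, 2, -7.4)
9 (22, 9, 1, -7.5)
10 (20, 11, 2, -7.4)
end [0.623  0.0596 0.17  ] 84.2
```

>>> play_rows([
  {"dx": 0, "dy": 0, "dz": -20, "rx": 0, "ry": 0, "rz": 0, "claw": 0.6},
  {"dx": 0, "dy": 0, "dz": -30, "rx": 0, "ry": 0, "rz": 0, "claw": 0.6},
  {"dx": 0, "dy": 0, "dz": -25, "rx": 0, "ry": 0, "rz": 0, "claw": 0.6},
  {"dx": 0, "dy": 0, "dz": -10, "rx": 0, "ry": 0, "rz": 0, "claw": 0.6},
])

```text
time_s: 13.22
eef_pos: [0.4537, -0.1306, 0.1882]
eef_rot: [179.9, -0.1, 2.0]
force: [0.3, -0.5, -3.4]
finger_gap: 0.614
```

>>> play_rows([
  {"dx": 16, "dy": -17, "dz": 1, "rx": 0, "ry": 0, "rz": -7.5, "claw": 0.6},
  {"dx": 18, "dy": -14, "dz": 1, "rx": 0, "ry": 0, "rz": -7.5, "claw": 0.6},
  {"dx": 20, "dy": -12, "dz": 2, "rx": 0, "ry": 0, "rz": -7.5, "claw": 0.6},
  {"dx": 21, "dy": -9, "dz": 1, "rx": 0, "ry": 0, "rz": -7.5, "claw": 0.6},
  {"dx": 22, "dy": -7, "dz": 2, "rx": 0, "ry": 0, "rz": -7.5, "claw": 0.6},
])

```text
time_s: 13.85
eef_pos: [0.5297, -0.0434, 0.1785]
eef_rot: [-179.9, 0.1, 39.7]
force: [0.3, 0.6, -3.5]
finger_gap: 0.611
```

>>> play_rows([
  {"dx": 23, "dy": -3, "dz": 1, "rx": 0, "ry": 0, "rz": -7.5, "claw": 0.6},
  {"dx": 23, "dy": -1, "dz": 2, "rx": 0, "ry": 0, "rz": -7.4, "claw": 0.6},
  {"dx": 23, "dy": 3, "dz": 1, "rx": 0, "ry": 0, "rz": -7.5, "claw": 0.6},
  {"dx": 23, "dy": 5, "dz": 2, "rx": 0, "ry": 0, "rz": -7.4, "claw": 0.6},
  {"dx": 22, "dy": 9, "dz": 1, "rx": 0, "ry": 0, "rz": -7.5, "claw": 0.6},
])

```text
time_s: 14.48
eef_pos: [0.6075, 0.0433, 0.1711]
eef_rot: [-179.9, 0.0, 77.0]
force: [0.4, 0.1, -3.6]
finger_gap: 0.611
```

>>> play_rows([
  {"dx": 20, "dy": 11, "dz": 2, "rx": 0, "ry": 0, "rz": -7.4, "claw": 0.6},
  {"dx": 0, "dy": 0, "dz": 0, "rx": 0, "ry": 0, "rz": 0, "claw": 0.6},
  {"dx": 0, "dy": 0, "dz": 0, "rx": 0, "ry": 0, "rz": 0, "claw": 0.6},
])

```text
time_s: 14.85
eef_pos: [0.6223, 0.0592, 0.1698]
eef_rot: [-179.9, 0.0, 84.1]
force: [-0.5, 0.5, -3.3]
finger_gap: 0.615
```

```bash
python3 look.py 8 260 200 450 340
python3 - <<'E'
from h import *
from plant import vision
f=vision.grab_frame("top");pickle.dump(f,open("t8.pkl","wb"));crop(f,180,90,360,230,"t8.png",4)
E
```

```text
15.15 [0.6229 0.0592 0.1707] [179.99   0.    84.12] 0.6146007239320405 [-5.6 18.4 85.5 -0.  76.1  0.3]
[-3.29 -2.72 -3.11 -3.36 -2.46 -3.74 -3.01] [ 0.18  0.11 -3.1 ] [-0.014 -0.007 -0.047]
```

View pics/w8.png

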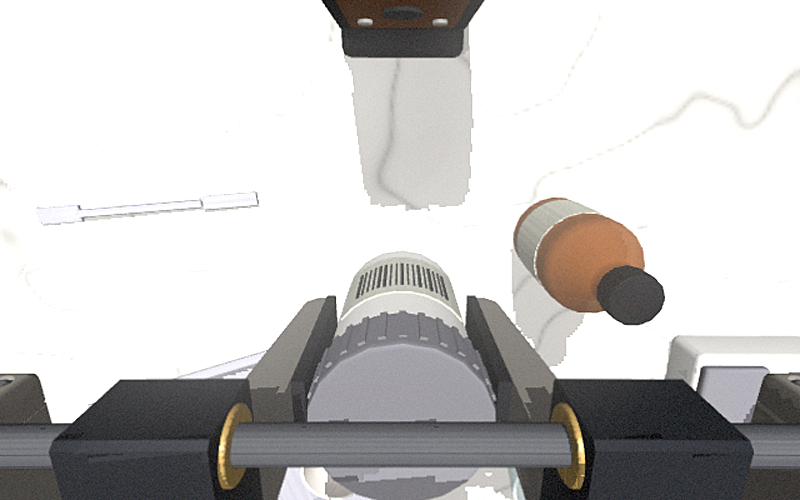

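View pics/s8.png

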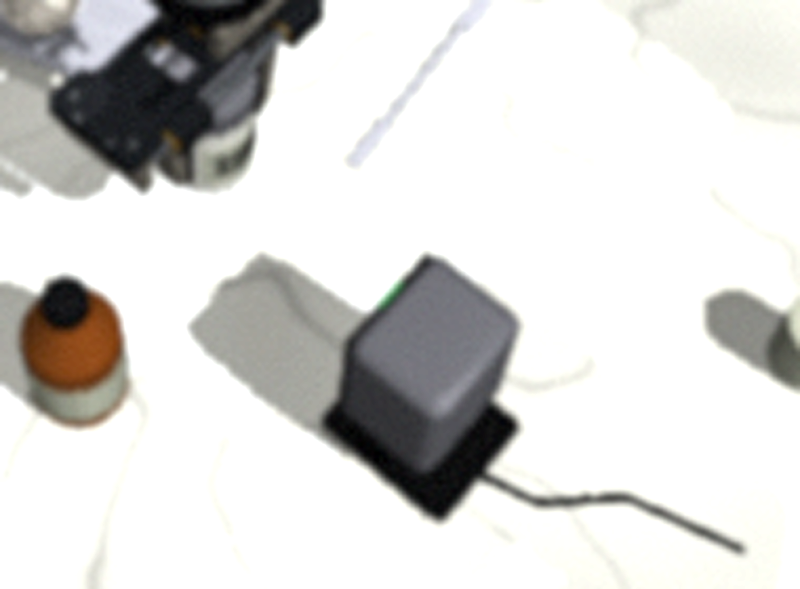

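View pics/t8.png

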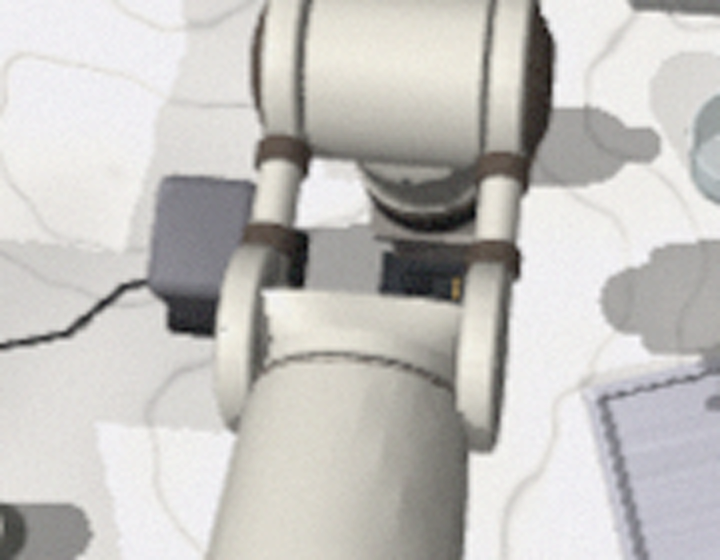

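Run:
```python
from h import *
f=ld("w8.pkl")
a=pl(f,345/1.25,57/1.25,0);b=pl(f,463/1.25,56/1.25,0)
print(a,b,np.degrees(np.arctan2(*(a-b)[1::-1])),np.linalg.norm(a-b))
a=pl(f,365/1.25,22/1.25,.1);b=pl(f,441/1.25,21/1.25,.1);print("z.1",a,b,(a+b)/2)
crop(f,240,0,400,60,"w8c.png",5)
```

```text
[0.59562458 0.19001393 0.        ] [0.68131174 0.18168923 0.        ] 174.45100093087248 0.08609059212034653
z.1 [0.61872362 0.19089758 0.1       ] [0.65678443 0.18735013 0.1       ] [0.63775403 0.18912385 0.1       ]
```

View pics/w8c.png

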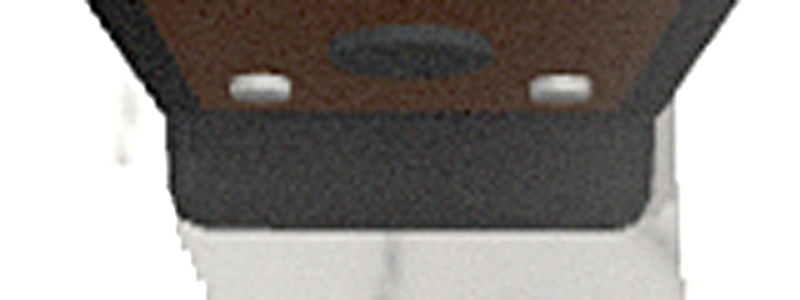

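>>> play_rows([
  {"dx": 3, "dy": 1, "dz": 20, "rx": 0, "ry": 0, "rz": -0.3, "claw": 0.6},
  {"dx": 3, "dy": 1, "dz": 25, "rx": 0, "ry": 0, "rz": 0, "claw": 0.6},
  {"dx": 3, "dy": 0, "dz": 20, "rx": 0, "ry": 0, "rz": 0, "claw": 0.6},
  {"dx": 0, "dy": 0, "dz": 12, "rx": 0, "ry": 0, "rz": 0, "claw": 0.6},
  {"dx": 0, "dy": 0, "dz": 0, "rx": 0, "ry": 0, "rz": 0, "claw": 0.6},
])

```text
time_s: 15.82
eef_pos: [0.6251, 0.0684, 0.0922]
eef_rot: [-179.9, 0.0, 84.5]
force: [0.9, 0.8, -4.3]
finger_gap: 0.616
```

```bash
python3 look.py 9 260 200 450 340
```

```text
16.125 [0.6267 0.0682 0.0947] [179.89  -0.    84.47] 0.6149878153805258 [-4.8 23.4 88.2  0.  68.3  0.8]
[-4.31 -3.11 -2.85 -3.39 -3.64 -3.39 -3.47] [ 0.16  0.28 -3.45] [-0.077  0.042 -0.035]
```

View pics/w9.png

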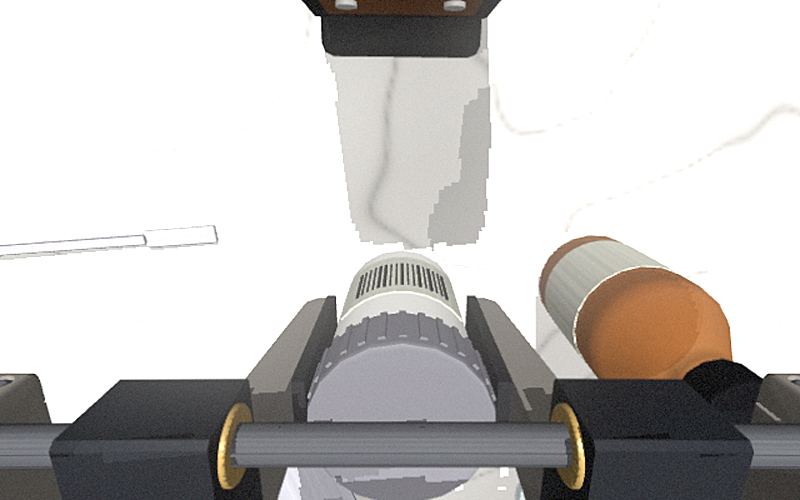

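View pics/s9.png

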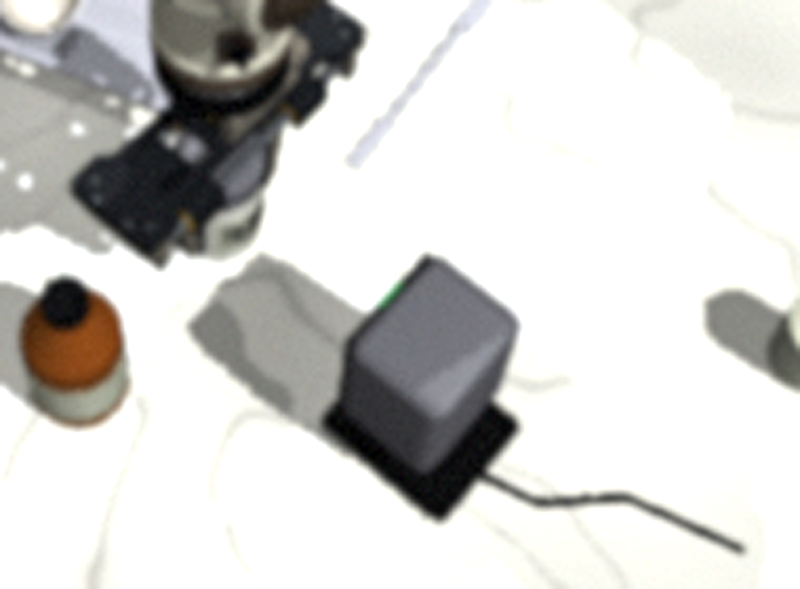

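Run:
```python
from h import *
f=ld("w9.pkl"); a=pl(f,322/1.25,56/1.25,0);b=pl(f,480/1.25,55.5/1.25,0)
n=np.array([-.0967,-.9953,0])
a2=ld("s9.pkl");crop(a2,180,90,340,230,"s9t.png",5)
c=(pl(f,346/1.25,4/1.25,.065)+pl(f,454/1.25,4/1.25,.065))/2;print("screw mid ray @z.065",c, "angle",np.degrees(np.arctan2(a[1]-b[1],b[0]-a[0])),np.linalg.norm(a-b))
```

```text
screw mid ray @z.065 [0.6380609  0.19662327 0.065     ] angle 5.426497808777094 0.08886666456729296
```

View pics/s9t.png

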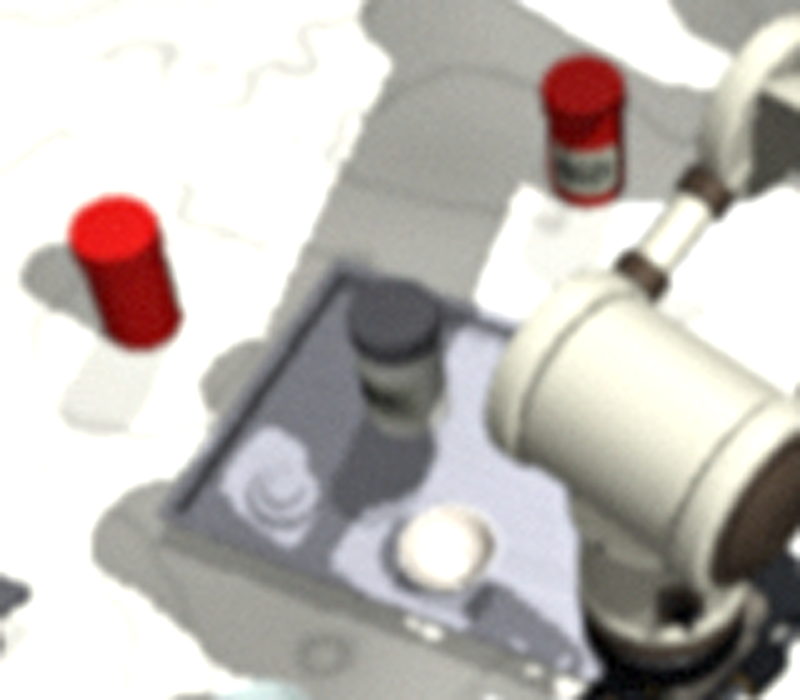

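The lighter jar is standing upright in the tray, and the held jar is steady and centred on the window. I'm handing the job in.

Run:
```python
from plant import manip
o=manip.get_obs();print(o["eef_pos"],o["finger_gap"],abs(o["joint_velocities"]).max())
print(manip.finish_job())
```

```text
[0.62667195 0.06820941 0.09466434] 0.6149878153805258 0.3974822466347006
the job is handed in; nothing more can be done
None
```

The heavier jar is being held upright about 10 cm in front of the scanner window with its label facing it, and the lighter jar is standing in the tray. I handed the job in at about 16 s.

- **Weighing:** I lifted both jars about 70 mm. The jar farther from the scanner pulled about −1.2 N on the wrist (about −0.5 N with nothing held). The jar nearer the scanner pulled about −3.6 N, so it is the full one. I set the lighter jar back in its place.
- **Final pose:** The tool is at (0.627, 0.068, 0.095) m with yaw 84.5°. The scanner faces about 5.5° off the world y axis, which calls for a label direction of 84.5°. In the wrist image the label bars (column 402) line up with the window (column 400). The label should be about 100 mm from the window and within about 2 mm of its height.
- **Grip:** It was steady at 30 N, with no slip between pictures. The finger opening of about 56 mm suggests the fingers hold the 57 mm cap at least partly, not only the 54 mm body.
- **Other objects:** The last pictures showed the lighter jar upright, with the dish, anvil, spatula, amber bottle, scanner and red look-alikes in place. The punch and beaker were hidden or at the edge of those pictures. The gripper stayed clear of the punch, but I did not check either one again at the end.
- **Disagreement:** The scene camera put things about 6 mm off in y compared with the top and wrist cameras, so I relied on the top and wrist views. Those two differed by about 4–6 mm on the window's position, so I aimed between them.

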